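# Put the bench block away and close the drawer

### The job

Put the steel bench block away: take it out of the little wooden rack and lay it (do not drop it) flat, polished steel face up and black rubber base down, in the empty right-hand bay of the open drawer, then push the drawer fully home until it snaps in at its catch. It stands on edge in the rack and is too wide to grip by its ends, so put it down, for instance on the leather pad, tip it over onto its rubber base and take it up again across its narrower width. Leave the wooden block in the rack, and disturb nothing else on the bench.

Things in the scene. Friction and masses are not known exactly. Their poses are not given: they have to be found in the camera images.
- block: bench block, a plate 18 x 90 x 60 mm: 10 mm polished steel (+x side) on 8 mm black rubber (-x side), 0.45 kg. Starts standing on a 90 mm edge in either slot of the rack. Origin: middle of the 18 x 90 mm edge it stands on. x: square to the big faces, out of the steel face; y: along the 90 mm length; z: along the 60 mm width (up in the rack). Lying as wanted, its x points up.
- block_center (a point): centre of the bench block (30 mm from block's origin along its z), same axes
- rack: fixed light wooden rack, 134 (x) x 104 (y) mm, 26 mm tall; two slots along y at x = -36 and +36 mm, 22 mm wide, 18 mm deep (floor 8 mm above the bench), open-ended. Origin: centre of the underside, z up. Both blocks stand in it with 42 mm showing, lengths along the slots; the bench block's steel face looks to the rack's +x.
- pad: fixed brown leather pad on the bench, 200 (x) x 170 (y) mm, 4 mm thick, free space to lay things. Origin: centre of the underside, z up
- cabinet: fixed low wooden drawer unit, 250 (x, depth) x 300 (y, width) mm, 70 mm tall. Origin: centre of the underside, z up; its front faces its -x, at x = -125 mm. The whole front is one drawer, sliding out along -x; the opening above the drawer's floor is 48 mm high, so only something lying flat goes in.
- drawer (a joint): how far the drawer is out, m: 0 fully home (front flush with the cabinet's edges), starts 0.145 to 0.172, stop at 0.18. Friction about 1.5 N; over the last 17 mm a sprung catch resists with about 5 N, then snaps in and draws the drawer home from about 5 mm out.
- drawer_front (a point): centre of the drawer front's outer face, 36 mm above the bench, moves with the drawer; axes as the cabinet's (the front looks to -x). The front is 278 mm wide, 12 mm thick, 7 to 61 mm above the bench. A brass knob, 20 mm across, stands 22 mm out at this point: push on the face beside it or on the knob.
- drawer_bay (a point): centre of the floor of the empty right-hand (-y) bay, 14 mm above the bench, moves with the drawer; axes as the cabinet's. The bay is 122 (x) x 125 (y) mm inside, walled by the drawer front (47 mm above its floor), the side wall (36 mm) and 6 mm dividers left and rear (30 mm). At the start it is wholly clear of the cabinet. The left bay holds steel punches.
- woodblock: bystander: plain wooden block 18 x 90 x 60 mm, standing in the rack's other slot. Origin: middle of the edge it stands on, z up
- tin: bystander: aluminium can 56 mm across, 50 mm tall, on top of the drawer unit; origin centre of its underside
- jar: bystander: amber jar 60 mm across, 75 mm tall, on the bench; origin centre of its underside
- graver: bystander: screwdriver-like hand tool 160 mm long lying along its x on the bench; origin under its middle
- pliers: bystander: red-handled pliers about 150 mm long, lying along x; origin at the pivot, on the bench
- cup: bystander: white cup 76 mm across, 85 mm tall; origin centre of its underside
- mandrel: bystander: steel stepped cone 36 mm across the foot, 140 mm tall, standing; origin centre of its foot
Mind the look-alikes: they are no part of the job. Leave any blue or purple look-alike of the block alone.

How it is judged:
On the way, in this order (a step that is already met when the one before it is completed fails the run):
1. the bench block lies flat, steel face up, in the right-hand bay of the open drawer (x of block_center in the frame of drawer_bay between -0.036 and 0.036 m and y of block_center in the frame of drawer_bay between -0.037 and 0.037 m and z of block_center in the frame of drawer_bay between 0.004 and 0.014 m and angle between block's own x axis and vertical below 0.12 rad and value of joint drawer above 0.03 m), for 0.2 s.
2. the drawer is pushed home to its catch (value of joint drawer below 0.003 m), for 0.2 s.
At the end, for the whole second after the job is handed in: The block lies in the right-hand bay, steel face up, flat within 0.12 rad, centre within 36 mm (x) and 37 mm (y) of the bay centre and 4 to 14 mm above its floor; drawer under 3 mm from home; both at rest; the wooden block still stands in its slot (tilt under 0.25 rad, within 55 mm of rack) (x of block_center in the frame of drawer_bay between -0.036 and 0.036 m and y of block_center in the frame of drawer_bay between -0.037 and 0.037 m and z of block_center in the frame of drawer_bay between 0.004 and 0.014 m and angle between block's own x axis and vertical below 0.12 rad and value of joint drawer below 0.003 m and linear speed of block below 0.02 m/s and velocity of joint drawer between -0.01 and 0.01 m/s and distance between woodblock and rack below 0.055 m and angle between woodblock's own z axis and vertical below 0.25 rad); the robot touches nothing.
It fails at once if a bystander (wooden block, tin, jar, graver, pliers, cup or mandrel) is moved by more than 30 mm (distance of any of woodblock, tin, jar, graver, pliers, cup, mandrel from where it was at the start of the episode above 0.03 m).
It fails at once if the bench block is dropped into the drawer (an impact over 220 N, as from 7 cm or more) (contact force between block and cabinet above 220 N).
It also fails if it takes over 72 s, if anything falls off the work surface, if the arm or the gripper's body presses on something with over 40 N, if the wrist force passes 120 N, or if a joint passes its speed limit or range.

### The arm

A 6-joint arm with a two-finger parallel gripper is mounted at the origin on the work surface. World frame = base frame: x ahead of the robot, y to its left, z up, the work surface at z = 0. Lengths are in m, angles in rad, forces in N, time in s.
With the tool pointing down it reaches from about 0.375 to 0.975 m from the base axis. Payload 3.8 kg.
Tool frame: the origin (TCP) lies midway between the tips of the shut fingers; the grasp point (between the pads) lies 19 mm behind it; x points along the fingers, y is the direction in which the jaws open and shut, and the axes are right-handed (so a half turn about x gives the same grasp; the last joint's range is limited). The gripper opens to 88 mm and grips with 3 to 60 N. Pads are 18 mm wide; open, the fingers measure 123 mm over their backs; the gripper's body (75 mm by 187 mm) begins 45 mm behind the grasp point.
Start: joints at [1.222, 0.264, 1.604, -0, 1.274, -0.037], TCP at [0.207, 0.642, 0.239] pointing down, gripper open.
Joint ranges: [-2.63, 2.63], [-0.94, 2.18], [0.31, 2.57], [-1.31, 4.45], [0, 2.66], [-2.55, 2.55]. Speed limits (rad/s): [2.57, 2.57, 3.14, 3.14, 3.14, 3.14].

### API

Orientations are given as a rotation vector (axis times angle).
In Python, from cell import manip, inverse_kinematics, cams, order gives the robot as it stands. Calls block until the motion is done:
- manip.move_pose(position, orientation): joint-space move of the TCP to a pose.
- manip.move_linear(position, rate=0.15, rot=None): straight line of the TCP; rot=None keeps the orientation; rate is the mean speed in m/s.
- manip.set_joints(angles): joint-space move.
- manip.set_gripper(opening, force=None): finger opening in m; force is the grip in N (None keeps the last); returns when the fingers have stopped.
- manip.dwell(seconds).
- inverse_kinematics(position, orientation): joint angles nearest the present ones, or None.
- manip.state(): the state.
- cams.capture(name): name is "side" or "top" or "wrist"; returns a dict with "image" (400x640x3 uint8, blue, green, red), "z_map" (400x640 float32, m along the optical axis (not along the pixel's ray), 0 where there is no reading), "intrinsics" (3x3 intrinsics, pixels), "position" and "orientation" of the camera in the world; the wrist camera has in their place "T_tool_cam" (4x4, takes a point from camera to tool coordinates, whose origin is the TCP and whose axes are the tool frame's). Camera axes: x right, y down, z forward; pixel columns grow to the right and rows downward; lengths in m; the calibration is good to about 2 mm. A picture is of the moment at which its call begins: read the wrist's pose just before it.
A pose or a line that the arm cannot do raises manip.IKError and nothing moves.
- order.close_job(): hands the job in, once; it reports no verdict.
The state is a dict: "clock": time; "joint_pos": joint angles; "joint_velocities": joint speeds; "tau": joint torques, N m; "tool_pos": TCP position; "tcp_rot": TCP orientation; "contact_force": force on the tool from outside, world axes, zero at the start; "moment": the same for the moment, N m; "gripper_width": finger opening in m.
Only numpy, scipy, OpenCV 4.12 (cv2) and the standard library are available. Lean on these libraries where they do the work, as an engineer would, in place of code of your own. Each camera call takes 0.05 s, during which the arm holds its last target. There are 200 camera calls.

## Working session

There is one attempt and no reset: what is moved stays moved. The work goes in short steps, each a Python script; the robot and the scene stay as the last script left them, time stands still between calls to the robot, and variables do not carry over. Pictures are saved under pics/ and viewed, about 8 in all and at most 12, crops included, and the job is handed in when it is done.

```bash
ls; mkdir -p pics; cat > h.py <<'E'
import numpy as np, cv2
from scipy.spatial.transform import Rotation as R
from cell import manip, inverse_kinematics, cams, order
def cap(n):
    s=manip.state(); c=cams.capture(n)
    if n=='wrist':
        T=np.eye(4);T[:3,:3]=R.from_rotvec(s['tcp_rot']).as_matrix();T[:3,3]=s['tool_pos'];T=T@np.array(c['T_tool_cam'])
    else:
        o=np.array(c['orientation']);T=np.eye(4);T[:3,:3]=o if o.shape==(3,3) else R.from_rotvec(o).as_matrix() if o.size==3 else R.from_quat(o).as_matrix();T[:3,3]=c['position']
    return c['image'],c['z_map'],np.array(c['intrinsics']),T
def cloud(z,K,T):
    v,u=np.mgrid[:z.shape[0],:z.shape[1]]
    P=np.stack([(u-K[0,2])/K[0,0]*z,(v-K[1,2])/K[1,1]*z,z],-1)@T[:3,:3].T+T[:3,3]
    P[z<=0]=np.nan
    return P
def ray(u,v,h,K,T):
    d=T[:3,:3]@np.array([(u-K[0,2])/K[0,0],(v-K[1,2])/K[1,1],1]); return T[:3,3]+d*(h-T[2,3])/d[2]
def rot(ax,ay):
    "rotvec with tool x along ax, tool y along ay"
    ax=np.array(ax,float);ax/=np.linalg.norm(ax);ay=np.array(ay,float);ay-=ax*(ax@ay);ay/=np.linalg.norm(ay)
    return R.from_matrix(np.stack([ax,ay,np.cross(ax,ay)],1)).as_rotvec()
E
python3 - <<'E'
from h import *
for n in ('top','side'):
    im,z,K,T=cap(n); cv2.imwrite(f'pics/{n}0.png',im); np.savez(f'{n}0.npz',im=im,z=z,K=K,T=T); print(n,K[0,0],T.round(3))
print(manip.state()['clock'],R.from_rotvec(manip.state()['tcp_rot']).as_matrix().round(2))
E
```

```text
pics
top 367.1632926034177 [[-0.026 -0.989  0.146  0.39 ]
 [-1.     0.023 -0.021  0.013]
 [ 0.018 -0.146 -0.989  1.177]
 [ 0.     0.     0.     1.   ]]
side 386.45991314867695 [[ 0.983 -0.143  0.113  0.441]
 [-0.182 -0.711  0.68  -0.789]
 [-0.017 -0.689 -0.725  0.907]
 [ 0.     0.     0.     1.   ]]
0.1 [[-0.    0.31  0.95]
 [-0.    0.95 -0.31]
 [-1.   -0.   -0.  ]]
```

View pics/top0.png

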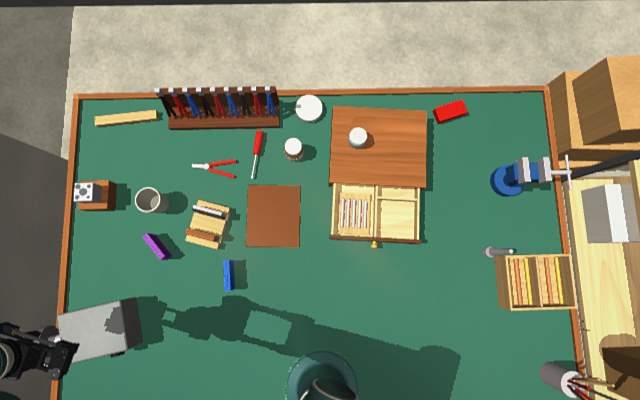

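View pics/side0.png

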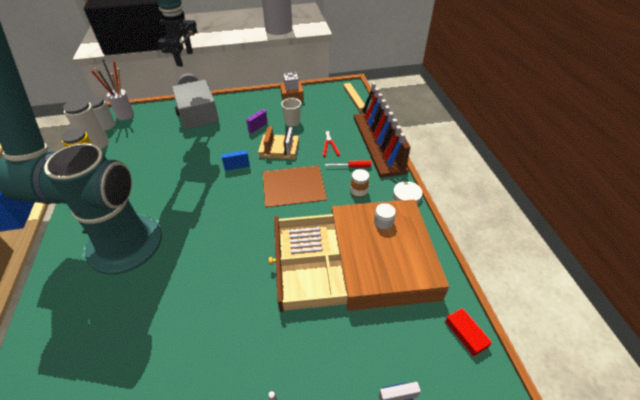

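The top view shows +x up and +y left. The rack is at about (208,224) with the steel/black block in its upper slot (208,210) and the wooden block in the lower one. The pad is at (273,216), and the open drawer's empty bay is on the right at (398,215). Next I measure these from the depth map.

```bash
python3 - <<'E'
from h import *
d=np.load('top0.npz');im,z,K,T=[d[k] for k in('im','z','K','T')]
P=cloud(z,K,T)
def rect(mask,name):
    p=P[mask][:,:2].astype(np.float32); r=cv2.minAreaRect(p); print(name,len(p),'c',np.round(r[0],4),'size',np.round(r[1],3),'ang',round(r[2],1),'z',np.round(np.nanmedian(P[mask][:,2]),4)); return r
Z=P[...,2]; v,u=np.mgrid[:400,:640]
def box(a,b,c,e): return (u>=a)&(u<b)&(v>=c)&(v<e)
print('bench z',np.nanmedian(Z[box(300,330,250,290)]))
hsv=cv2.cvtColor(im,cv2.COLOR_BGR2HSV)
rk=box(180,236,192,254)
rect(rk&(Z>.015)&(Z<.035),'rack')
hi=rk&(Z>.05)&(Z<.09)
n,l=cv2.connectedComponents(hi.astype(np.uint8))
for i in range(1,n):
    if (l==i).sum()>15: rect(l==i,'blk%d'%i); print(im[l==i].mean(0))
rect(box(240,305,180,250)&(hsv[...,0]<15)&(hsv[...,2]>60)&(Z<.02)&(hsv[...,1]>100),'pad')
cab=box(325,432,100,195)&(Z>.062)&(Z<.078); rect(cab,'cabtop')
fr=box(325,425,225,250)&(Z>.045)&(Z<.075); rect(fr,'front')
a=im[185:260,170:310];b=im[170:255,320:435]
s=cv2.resize(np.hstack([a,np.zeros((75,3,3),np.uint8),cv2.resize(b,(115,85))[:75]]),None,fx=3,fy=3,interpolation=2)
cv2.imwrite('pics/crop1.png',s)
E
```

```text
bench z 0.0009924404552008603
rack 1012 c [0.5032 0.3432] size [0.105 0.134] ang 73.4 z 0.0266
blk1 193 c [0.5379 0.3342] size [0.091 0.018] ang 73.8 z 0.0687
[151.22797927 155.61658031 159.22797927]
blk2 190 c [0.4686 0.3535] size [0.089 0.018] ang 73.7 z 0.0685
[ 62.56842105 108.88947368 170.5       ]
pad 3211 c [0.5268 0.1412] size [0.168 0.198] ang 88.2 z 0.0048
cabtop 7056 c [ 0.7315 -0.1976] size [0.301 0.251] ang 85.5 z 0.0709
front 452 c [ 0.4515 -0.1744] size [0.274 0.065] ang 88.8 z 0.0608
```

View pics/crop1.png

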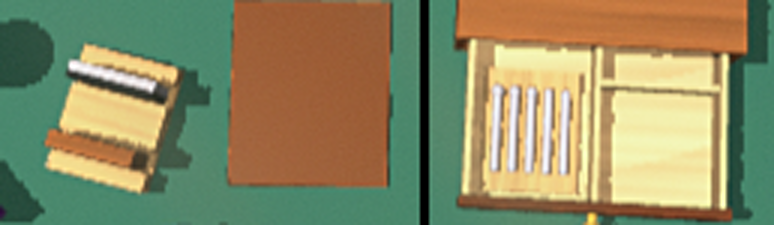

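```bash
python3 - <<'E'
from h import *
d=np.load('top0.npz');im,z,K,T=[d[k] for k in('im','z','K','T')]
P=cloud(z,K,T); v,u=np.mgrid[:400,:640]
C=np.array([.7315,-.1976])
m=(u>325)&(u<432)&(v>100)&(v<250)
def loc(a):
    cx=np.array([np.cos(a),np.sin(a)]);cy=np.array([-cx[1],cx[0]])
    q=P[...,:2]-C; return q@cx,q@cy
a=np.radians(-4.5); X,Y=loc(a); Z=P[...,2]
f=m&(Z>.055)&(Z<.066)&(X<-.2)&(abs(Y)<.145)&(abs(Y)>.02)
print('front top slope',np.polyfit(Y[f],X[f],1),'X pct',np.percentile(X[f],[2,50,98]),'Y',np.percentile(Y[f],[0,100]))
ct=m&(Z>.062)&(Z<.078);print('cab X',np.percentile(X[ct],[0,.5,99.5,100]),'Y',np.percentile(Y[ct],[0,.5,99.5,100]))
fl=m&(abs(Z-.014)<.008)&(Y<0)&(X<-.13); print('floor R',fl.sum(),np.percentile(X[fl],[1,99]),np.percentile(Y[fl],[1,99]),np.median(Z[fl]))
w=m&(Z>.036)&(Z<.052)&(X<-.135)&(X>-.26)
for lo,hi in((-.125,-.015),):
    k=w&(Y>lo)&(Y<hi);print('rear div X',np.percentile(X[k],[2,50,98]),k.sum())
k=w&(abs(Y)<.02);print('mid div Y',np.percentile(Y[k],[2,50,98]),k.sum())
k=w&(Y<-.12);print('side Y',np.percentile(Y[k],[2,50,98]),k.sum())
# wrist look above the rack
bx=np.array([.963,-.268,0])
for s in(1,-1):
    r=rot([0,0,-1],s*bx);print(s,inverse_kinematics([.5379,.3342,.2],r))
E
```

```text
front top slope [ 0.0017417  -0.29022008] X pct [-0.29615804 -0.29024707 -0.28442259] Y [-0.13635755  0.13789424]
cab X [-0.29623372 -0.29316825  0.12320472  0.12566437] Y [-0.15040151 -0.14766401  0.14908072  0.15043834]
floor R 1691 [-0.29590928 -0.13139845] [-0.12937276 -0.00988714] 0.01491000368029427
rear div X [-0.16241885 -0.15991415 -0.15634792] 84
mid div Y [-0.01790913 -0.00055647  0.0029359 ] 108
side Y [-0.13465697 -0.129265   -0.12344503] 115
1 [0.51660778 0.21210039 1.74009983 0.         1.18939243 0.78803658]
-1 [ 5.16607780e-01  2.12100393e-01  1.74009983e+00 -4.44089210e-16
  1.18939243e+00 -2.35355607e+00]
```

```bash
python3 - <<'E'
from h import *
bx=np.array([.963,-.268,0]);r=rot([0,0,-1],bx)
manip.move_pose([.525,.338,.2],r)
im,z,K,T=cap('wrist'); cv2.imwrite('pics/w1.png',im); np.savez('w1.npz',im=im,z=z,K=K,T=T)
P=cloud(z,K,T);Z=P[...,2]
hi=(Z>.06)&(Z<.075)&(np.hypot(P[...,0]-.503,P[...,1]-.343)<.09)
n,l=cv2.connectedComponents(hi.astype(np.uint8))
for i in range(1,n):
    k=l==i
    if k.sum()>60:
        q=cv2.minAreaRect(P[k][:,:2].astype(np.float32));print(np.round(q[0],4),np.round(q[1],4),q[2],np.median(Z[k]),np.argwhere(k).mean(0),k.sum())
print(manip.state()['clock'],T.round(3))
E
```

```text
[0.4681 0.3566] [0.0886 0.0183] 73.5546875 0.06778415600932342 [189.02485284 263.16154349] 1529
[0.537  0.3359] [0.0902 0.018 ] 73.64075469970703 0.06794594773572304 [190.11254237 331.85762712] 1475
1.775 [[ 0.964 -0.256 -0.073  0.543]
 [-0.266 -0.927 -0.264  0.407]
 [ 0.     0.274 -0.962  0.346]
 [ 0.     0.     0.     1.   ]]
```

View pics/w1.png

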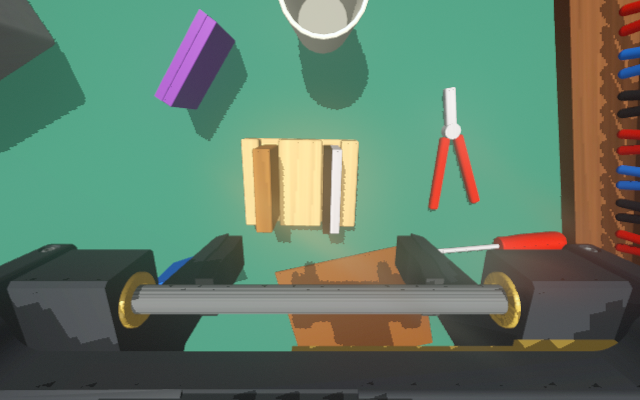

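The close view shows the bench block at (332,190). Black rubber is on its left (−x) and steel on its right, so block +x points along world (0.96, −0.28). The wooden block is at (263,189). Next: grasp it, carry it to the pad and stand it there.

```bash
cat >> h.py <<'E'
def lower(p,r,zend,step=.001,flim=4,rate=.03):
    "step down until a vertical reaction shows"
    f0=np.array(manip.state()['contact_force'])[2]; p=np.array(p,float)
    while p[2]>zend:
        p[2]-=step; manip.move_linear(p,rate=rate,rot=r)
        f=np.array(manip.state()['contact_force'])[2]-f0
        if abs(f)>flim: break
    return p,f
bx=np.array([.959,-.282,0]); DOWN=[0,0,-1]; rg=rot(DOWN,bx)
E
python3 - <<'E'
from h import *
b=np.array([.5375,.335,0]); up=lambda p,z:[p[0],p[1],z]
manip.set_gripper(.04)
manip.move_linear(up(b,.12),.25,rg)
manip.move_linear(up(b,.037),.1,rg)
print('f',manip.state()['contact_force'])
manip.set_gripper(0,30); s=manip.state(); print('w',s['gripper_width'],s['contact_force'],s['tool_pos'])
if .014<s['gripper_width']<.022:
    manip.move_linear(up(b,.14),.12,rg); s=manip.state(); print('w',s['gripper_width'],s['contact_force'])
    q=np.array([.552,.134,0])
    manip.move_linear(up(q,.14),.25,rg); manip.move_linear(up(q,.038),.12,rg)
    p,f=lower(up(q,.038),rg,.0315); print('down',p,f)
    manip.set_gripper(.04); manip.move_linear(up(q,.13),.2,rg); 
    manip.move_linear(up(q+.01*bx,.2),.2,rg)
    im,z,K,T=cap('wrist'); cv2.imwrite('pics/w2.png',im)
    P=cloud(z,K,T);Z=P[...,2]; k=(Z>.05)&(Z<.075)&(np.hypot(P[...,0]-q[0],P[...,1]-q[1])<.07)
    c=cv2.minAreaRect(P[k][:,:2].astype(np.float32));print(c,k.sum(),np.median(Z[k]))
print(manip.state()['clock'])
E
```

```text
f [ 0.13495575  0.37790602 -0.50466995]
w 0.01767097533598433 [-0.2112868   1.0873442   2.71989868] [0.53777755 0.33524104 0.03760391]
w 0.01742175728819801 [-0.25846253 -0.3851465  -3.88112786]
down [0.552 0.134 0.033] 5.328669097946318
((0.5516323447227478, 0.13490450382232666), (0.08953195065259933, 0.01802695356309414), 73.6949234008789) 1497 0.06382908097025836
10.4333
```

```bash
python3 - <<'E'
from h import *
q=np.array([.5518,.1344,0]); up=lambda p,z:[p[0],p[1],z]
manip.set_gripper(0); 
manip.move_linear(up(q+.055*bx,.13),.25,rg)
manip.move_linear(up(q+.055*bx,.048),.15,rg)
for o in (.04,.03,.02,.01,0,-.005):
    manip.move_linear(up(q+o*bx,.048),.04,rg); print(o,np.round(manip.state()['contact_force'],1))
manip.dwell(.3)
manip.move_linear(up(q+0*bx,.2),.2,rg); manip.set_gripper(.085)
im,z,K,T=cap('wrist'); cv2.imwrite('pics/w3.png',im)
P=cloud(z,K,T);Z=P[...,2]; k=(Z>.016)&(Z<.03)&(np.hypot(P[...,0]-q[0],P[...,1]-q[1])<.11)
n,l=cv2.connectedComponents(k.astype(np.uint8)); i=1+np.argmax([(l==j).sum() for j in range(1,n)])
print(cv2.minAreaRect(P[l==i][:,:2].astype(np.float32)),(l==i).sum(),np.median(Z[l==i]),manip.state()['clock'])
E
```

```text
0.04 [ 0.6  0.2 -0.3]
0.03 [-0.5  0.   0.7]
0.02 [ 0.7  0.4 -0.2]
0.01 [-0.1 -0.9 -0. ]
0 [-0.5  0.5 -1.1]
-0.005 [ 0.3 -0.  -0.1]
((0.5135544538497925, 0.14650726318359375), (0.08906563371419907, 0.05993441119790077), 73.4105224609375) 3681 0.021879245179078355 17.2667
```

View pics/w3.png

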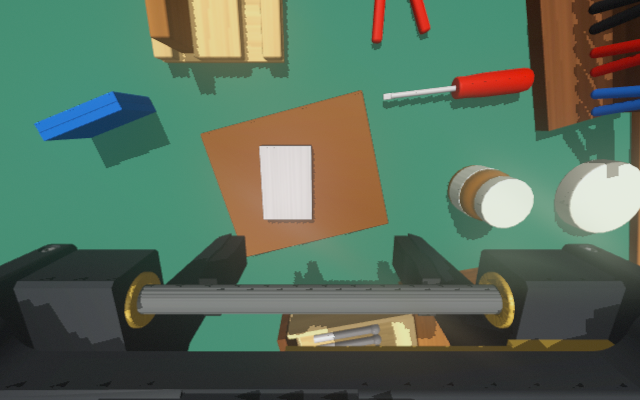

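The block lies steel face up at (285,182), measured 89×60 mm with its top at z=22 mm. Next I regrasp it across its 60 mm width and carry it above the bay.

```bash
cat >> h.py <<'E'
a=np.radians(-4.5);cx=np.array([np.cos(a),np.sin(a),0]);cy=np.array([-np.sin(a),np.cos(a),0]);C=np.array([.7315,-.1976,0])
bay=C-.223*cx-.0655*cy; rd=rot(DOWN,-cy)
E
python3 - <<'E'
from h import *
b=np.array([.5135,.1465,0]); up=lambda p,z:[p[0],p[1],z]
manip.move_linear(up(b,.1),.25,rg)
manip.move_linear(up(b,.012),.1,rg)
p,f=lower(up(b,.012),rg,.007); print(p,f)
manip.set_gripper(0.04,35); s=manip.state(); print('w',s['gripper_width'],s['contact_force'])
if .055<s['gripper_width']<.065:
    manip.move_linear(up(b,.17),.15,rg); s=manip.state(); print('w',s['gripper_width'],s['contact_force'])
    print(bay); manip.move_pose(up(bay,.17),rd)
    im,z,K,T=cap('wrist'); cv2.imwrite('pics/w4.png',im); np.savez('w4.npz',im=im,z=z,K=K,T=T)
    P=cloud(z,K,T);q=P-C;X=q@cx;Y=q@cy;Z=P[...,2]
    k=(Z>.055)&(Z<.066)&(X<-.2)&(X>-.33);print('front X',np.percentile(X[k],[2,50,98]),np.polyfit(Y[k],X[k],1),k.sum())
    k=(Z>.036)&(Z<.054)&(X<-.19)&(X>-.265)&(Y<.03)
    print('walls Y',np.histogram(Y[k],np.arange(-.15,.03,.006)))
    k=(Z>.036)&(Z<.054)&(X<-.13)&(X>-.2)&(Y<-.015)&(Y>-.12);print('rear X',np.percentile(X[k],[2,50,98]) if k.any() else 0,k.sum())
    s=manip.state();print('w',s['gripper_width'],s['tool_pos'])
print(manip.state()['clock'])
E
```

```text
[0.5135 0.1465 0.007 ] 0.3524916532815153
w 0.059606551731927325 [ 0.563821    0.99183555 -0.84836621]
w 0.05957312861005267 [ 0.58432265  0.96468113 -5.31045816]
[ 0.50404836 -0.24540171  0.        ]
front X [-0.29698899 -0.28895471 -0.28576615] [-0.14769822 -0.28271676] 212
walls Y (array([  0,   0, 141, 489,   0,   0,   0,   0,   0,   0,   0,   0,   0,
         0,   0,   0,   0,   0,   0,   0,   0,   0,   0,   0, 252, 209,
         0,   0,   0]), array([-1.50000000e-01, -1.44000000e-01, -1.38000000e-01, -1.32000000e-01,
       -1.26000000e-01, -1.20000000e-01, -1.14000000e-01, -1.08000000e-01,
       -1.02000000e-01, -9.60000000e-02, -9.00000000e-02, -8.40000000e-02,
       -7.80000000e-02, -7.20000000e-02, -6.60000000e-02, -6.00000000e-02,
       -5.40000000e-02, -4.80000000e-02, -4.20000000e-02, -3.60000000e-02,
       -3.00000000e-02, -2.40000000e-02, -1.80000000e-02, -1.20000000e-02,
       -6.00000000e-03,  1.38777878e-16,  6.00000000e-03,  1.20000000e-02,
        1.80000000e-02,  2.40000000e-02]))
rear X [-0.16427214 -0.16142742 -0.15859108] 767
w 0.05996096886229947 [ 0.50437885 -0.24420395  0.16984611]
23.375
```

View pics/w4.png

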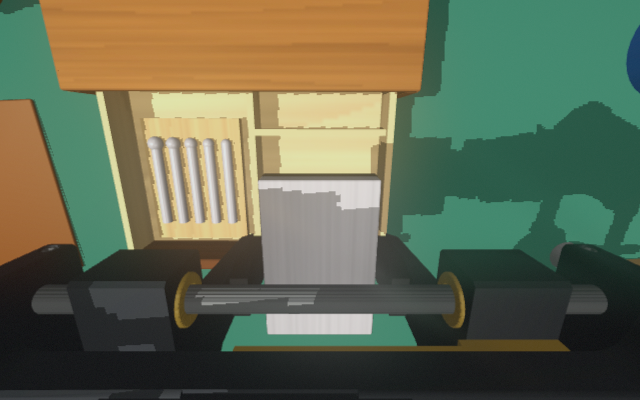

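The bay edges from the wrist depth agree with the top view to about 2 mm. The block is over the bay (320,230), steel face up. Lowering, then a look.

```bash
python3 - <<'E'
from h import *
bay=C-.224*cx-.0655*cy; up=lambda p,z:[p[0],p[1],z]
manip.move_linear(up(bay,.06),.12,rd); manip.move_linear(up(bay,.024),.06,rd)
p,f=lower(up(bay,.024),rd,.0155,flim=3); print(p,f,np.round(manip.state()['contact_force'],1))
manip.set_gripper(.074); print(manip.state()['gripper_width'])
manip.move_linear(up(bay,.19),.15,rd)
im,z,K,T=cap('wrist'); cv2.imwrite('pics/w5.png',im)
P=cloud(z,K,T);q=P-C;X=q@cx;Y=q@cy;Z=P[...,2]
k=(Z>.027)&(Z<.038)&(abs(X+.224)<.055)&(abs(Y+.0655)<.058)
n,l=cv2.connectedComponents(k.astype(np.uint8)); i=1+np.argmax([(l==j).sum() for j in range(1,n)]); k=l==i
print('X',np.percentile(X[k],[1,99]),'Y',np.percentile(Y[k],[1,99]),'Z',np.percentile(Z[k],[2,50,98]),k.sum())
print('plane',np.linalg.lstsq(np.c_[X[k],Y[k],np.ones(k.sum())],Z[k],rcond=None)[0],manip.state()['clock'])
t=C-.345*cx-.045*cy; print(t,inverse_kinematics(up(t,.036),rd))
E
```

```text
[ 0.50305145 -0.24532325  0.016     ] 8.110791108093526 [0.2 3.2 4.3]
0.07413121261046282
X [-0.26846052 -0.17931319] Y [-0.09531364 -0.03678191] Z [0.0304762  0.03193516 0.03335447] 4209
plane [0.000112   0.00087937 0.03200253] 28.9583
[ 0.38403286 -0.21539289  0.        ] [-5.67732029e-01  5.11465004e-02  2.26937944e+00 -4.44089210e-16
  8.21066710e-01  1.08160411e+00]
```

View pics/w5.png

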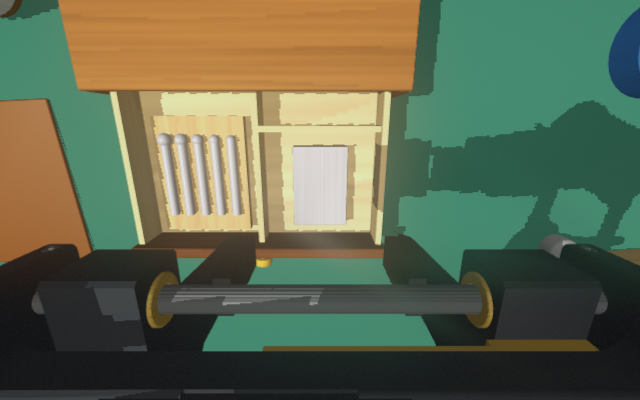

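The block lies flat and steel up at (320,185), its top at 32 mm (14+18), about 1 mm from the bay centre. Now the drawer.

```bash
python3 - <<'E'
from h import *
at=lambda X,z:C+X*cx-.045*cy+np.array([0,0,z])
manip.set_gripper(0); manip.move_linear(at(-.345,.16),.25,rd); manip.move_linear(at(-.345,.036),.15,rd)
f0=np.array(manip.state()['contact_force'])
X=-.345; log=[]
while X<-.12:
    X+=.01 if X<-.165 else .003
    manip.move_linear(at(X,.036),.06,rd)
    f=(np.array(manip.state()['contact_force'])-f0)@cx; log.append((round(X,3),round(f,1)))
    if X>-.165 and f<-14: break
print(log)
manip.dwell(.3);manip.move_linear(at(X-.05,.036),.15,rd); manip.move_linear(at(X-.05,.2),.2,rd)
im,z,K,T=cap('top')
P=cloud(z,K,T);q=P-C;Xc=q@cx;Y=q@cy
k=(P[...,2]>.05)&(P[...,2]<.078)&(abs(Y)<.13)&(Xc<-.08)&(Xc>-.32)&(abs(Y)>.02); print('front X min',np.percentile(Xc[k],[0,1,5]),manip.state()['clock'])
cv2.imwrite('pics/top2.png',im)
iw=cap('wrist'); P=cloud(iw[1],iw[2],iw[3]);q=P-C;Xc=q@cx;Y=q@cy
for lo,hi in((.02,.058),(.062,.078)):
    k=(P[...,2]>lo)&(P[...,2]<hi)&(abs(Y)<.13)&(Xc<-.1)&(Xc>-.2); print(lo,hi,np.percentile(Xc[k],[1,50,99]) if k.any() else 0,k.sum())
cv2.imwrite('pics/w6.png',iw[0])
E
```

```text
[(-0.335, np.float64(0.7)), (-0.325, np.float64(0.2)), (-0.315, np.float64(0.1)), (-0.305, np.float64(0.1)), (-0.295, np.float64(0.9)), (-0.285, np.float64(0.4)), (-0.275, np.float64(0.8)), (-0.265, np.float64(-0.3)), (-0.255, np.float64(-0.3)), (-0.245, np.float64(0.8)), (-0.235, np.float64(0.6)), (-0.225, np.float64(-0.0)), (-0.215, np.float64(-0.1)), (-0.205, np.float64(1.5)), (-0.195, np.float64(-0.1)), (-0.185, np.float64(0.4)), (-0.175, np.float64(1.4)), (-0.165, np.float64(0.9)), (-0.162, np.float64(1.3)), (-0.159, np.float64(1.4)), (-0.156, np.float64(0.2)), (-0.153, np.float64(-5.0)), (-0.15, np.float64(-10.8)), (-0.147, np.float64(-10.8)), (-0.144, np.float64(-9.1)), (-0.141, np.float64(-4.9)), (-0.138, np.float64(-2.2)), (-0.135, np.float64(-9.4)), (-0.132, np.float64(-17.7))]
front X min [-0.12579757 -0.12528121 -0.12473885] 41.9667
0.02 0.058 [-0.14600582 -0.139305   -0.12924774] 234
0.062 0.078 [-0.126834   -0.11286302 -0.10017582] 8161
```

View pics/w6.png

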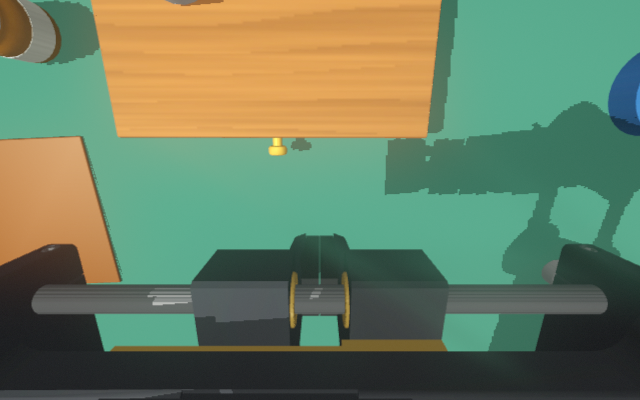

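View pics/top2.png

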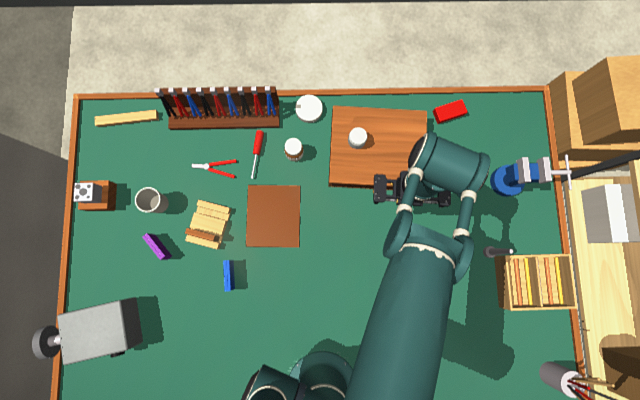

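```bash
python3 -c "
from h import *
manip.dwell(.3); s=manip.state(); print(np.round(s['contact_force'],1),s['clock']); print(order.close_job())"
```

```text
[ 0.  -0.3  0.1] 42.3167
the job is handed in; nothing more can be done
None
```

The bench block is in the right-hand bay, steel face up, the drawer is pushed home, and I handed the job in at about 42 s of the 72 s allowed. I gripped the block by its thickness, stood it on the leather pad and tipped it onto its rubber base. I then took it up across its 60 mm width, lowered it into the bay until it touched, and pushed the drawer shut with closed fingers beside the knob.

**Block:** before the drawer was closed it lay flat to about 0.001 rad. Its top was at 32 mm, which is the bay floor plus the block's 18 mm, and its centre was about 1 mm from the bay centre. I could not see it once the drawer was shut. The push was slow, and the bay walls keep it within the allowed position.

**Drawer:** the push force rose to about 11 N at the catch, fell to about 2 N at the snap, then rose to 18 N at the stop. The front measures flush (-125 mm) and the knob tip is at -146 mm against the expected -147 mm, so it is home to about 1 mm.

**Rest of the bench:** in the last top picture the wooden block still stands in its slot. The other bystanders look unmoved; I judged this by eye and did not measure it. The arm was clear of everything, reading about 0 N. No check failed or disagreed.

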